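# Find the rocking corner of a case-making jig and press its shim flat

## Task

The case-making jig rocks because the bench is low under one of its four feet. Press down on its corner feet with the fingertips to find the one that dips, then press the lever of the shim under that foot down flat, so that the jig stands level and firm. Leave the other three levers up, do not pick up or shift the jig, and leave the things around it alone.

Things in the scene. Friction and masses are not known exactly. Their poses are not given: they have to be found in the camera images.
- jig: case-making jig: loose aluminium plate (0.95 kg), 110 mm (its x) by 260 mm (y), 10 mm thick, low fences up to 6 mm high on top, four foot lugs, each on a lever shim. Origin: centre of its underside, 14 mm above the bench, z up. Starts level. One corner dips about 3 mm under 3 to 4 N, then meets its shim, and comes back up when let go (rubber bumpers below); the others give under 1 mm
- foot_near_left (a point): press point on top of the near left foot lug of the jig (near = towards the robot, left = +y), 24 mm above the bench; lug 46 mm (jig x) by 28 mm (jig y), point mid-width, 28 mm out from the plate's edge. This foot's shim lever runs out along the jig's +y: hinge pin 20 mm from the point, middle of its thumb pad (24 x 26 mm) 71 mm when flat, 67 mm when up; pad top there 8 to 12 mm above the bench flat, 25 to 32 up
- foot_near_right (a point): press point on top of the near right foot lug of the jig (near = towards the robot, left = +y), 24 mm above the bench; lug 46 mm (jig x) by 28 mm (jig y), point mid-width, 28 mm out from the plate's edge. This foot's shim lever runs out along the jig's +y: hinge pin 20 mm from the point, middle of its thumb pad (24 x 26 mm) 71 mm when flat, 67 mm when up; pad top there 8 to 12 mm above the bench flat, 25 to 32 up
- foot_far_left (a point): press point on top of the far left foot lug of the jig (near = towards the robot, left = +y), 24 mm above the bench; lug 46 mm (jig x) by 28 mm (jig y), point mid-width, 28 mm out from the plate's edge. This foot's shim lever runs out along the jig's +y: hinge pin 20 mm from the point, middle of its thumb pad (24 x 26 mm) 71 mm when flat, 67 mm when up; pad top there 8 to 12 mm above the bench flat, 25 to 32 up
- foot_far_right (a point): press point on top of the far right foot lug of the jig (near = towards the robot, left = +y), 24 mm above the bench; lug 46 mm (jig x) by 28 mm (jig y), point mid-width, 28 mm out from the plate's edge. This foot's shim lever runs out along the jig's +y: hinge pin 20 mm from the point, middle of its thumb pad (24 x 26 mm) 71 mm when flat, 67 mm when up; pad top there 8 to 12 mm above the bench flat, 25 to 32 up
- shim_1 (a joint): lever of one of the four steel shims (at which foot varies from run to run and is not told), rad: 0 to 0.06 = up, slack; 0.40 = flat, parallel to the bench, at its stop. Stiff: 7 to 9 N on the thumb pad moves it, it stays where left. As it goes down its nose rises under the lug: flat, it fills the gap under the corner that dips; a sound corner it would jack up by 3.5 mm
- shim_2 (a joint): lever of one of the four steel shims (at which foot varies from run to run and is not told), rad: 0 to 0.06 = up, slack; 0.40 = flat, parallel to the bench, at its stop. Stiff: 7 to 9 N on the thumb pad moves it, it stays where left. As it goes down its nose rises under the lug: flat, it fills the gap under the corner that dips; a sound corner it would jack up by 3.5 mm
- shim_3 (a joint): lever of one of the four steel shims (at which foot varies from run to run and is not told), rad: 0 to 0.06 = up, slack; 0.40 = flat, parallel to the bench, at its stop. Stiff: 7 to 9 N on the thumb pad moves it, it stays where left. As it goes down its nose rises under the lug: flat, it fills the gap under the corner that dips; a sound corner it would jack up by 3.5 mm
- shim_4 (a joint): lever of one of the four steel shims (at which foot varies from run to run and is not told), rad: 0 to 0.06 = up, slack; 0.40 = flat, parallel to the bench, at its stop. Stiff: 7 to 9 N on the thumb pad moves it, it stays where left. As it goes down its nose rises under the lug: flat, it fills the gap under the corner that dips; a sound corner it would jack up by 3.5 mm
- tape: roll of paper tape lying flat, 90 mm across, 24 mm high; origin under its centre
- glue: white glue bottle, 60 mm across, 150 mm high, standing; origin under its centre
- notebooks: stack of three pocket notebooks, 112 x 80 x 48 mm; origin under its centre
- folder: flat folding bone, 22 x 160 x 5 mm, lying along its y; origin under its middle

How it is judged:
On the way, in this order (a step that is already met when the one before it is completed fails the run):
1. the fingertips press on the jig and its loose corner dips (angle between jig's own z axis and vertical above 0.012 rad and contact force between the fingers and jig above 1 N), for 0.04 s.
2. one shim lever is pressed flat and the jig stands level (((value of joint shim_1 above 0.35 rad and value of joint each of shim_2, shim_3, shim_4 below 0.15 rad) or (value of joint shim_2 above 0.35 rad and value of joint each of shim_1, shim_3, shim_4 below 0.15 rad) or (value of joint shim_3 above 0.35 rad and value of joint each of shim_1, shim_2, shim_4 below 0.15 rad) or (value of joint shim_4 above 0.35 rad and value of joint each of shim_1, shim_2, shim_3 below 0.15 rad)) and angle between jig's own z axis and vertical below 0.006 rad), for 0.2 s.
At the end, for the whole second after the job is handed in: the lever under the rocking corner is flat (0.35 rad or more of 0.40), the other three are still up (under 0.15 rad), and the jig stands level within 0.006 rad, at rest, within 12 mm of where it was (all of step 2 and linear speed of jig below 0.01 m/s and distance of jig from where it was at the start of the episode below 0.012 m); the robot touches nothing.
It fails at once if a lever under a sound corner is pressed, so that it jacks the jig out of level (more than 0.009 rad) (angle between jig's own z axis and vertical above 0.009 rad and contact force between the fingers and jig below 0.2 N and contact force between the fingers and anything else above 0.5 N).
It fails at once if the jig is lifted (more than 6 mm) (height (world z) of jig above 0.02 m).
It fails at once if the jig is shifted more than 20 mm (distance of jig from where it was at the start of the episode above 0.02 m).
It fails at once if a bystander (tape, bottle, notebooks, folding bone) is moved more than 15 mm (distance of any of tape, glue, notebooks, folder from where it was at the start of the episode above 0.015 m).
It also fails if it takes over 54 s, if anything falls off the work surface, if the arm or the gripper's body presses on something with over 40 N, if the wrist force passes 120 N, or if a joint passes its speed limit or range.

## Robot

A 7-joint arm with a two-finger parallel gripper is mounted at the origin on the work surface. World frame = base frame: x ahead of the robot, y to its left, z up, the work surface at z = 0. Lengths are in m, angles in rad, forces in N, time in s.
With the tool pointing down it reaches from about 0.425 to 1.025 m from the base axis. Payload 9.4 kg.
Tool frame: the origin (TCP) lies at the very end of the fingers, on their centre line; the grasp point (between the pads) lies grip_depth behind it (grip_depth is the distance from the TCP to the grasp point, in m); y points along the fingers, x is the direction in which the jaws open and shut, and the axes are right-handed (so a half turn about y gives the same grasp; the last joint's range is limited). The gripper opens to 85 mm and grips with 20 to 120 N. Pads are 22 mm wide; open, the fingers measure 114 mm over their backs; the gripper's body (76 mm by 85 mm) begins 54 mm behind the grasp point. The pads swing forward as they close: fully open they stand 13 mm farther back than shut.
Start: joints at [-1.242, 0.599, -0.003, 1.599, 0.002, 0.943, -0.08], TCP at [0.286, 0.666, 0.231] pointing down, gripper open.
Joint ranges: [-2.57, 2.57], [-0.35, 1.97], [-1.29, 1.29], [0.11, 2.56], [-1.05, 4.19], [0.11, 1.86], [-2.63, 2.63]. Speed limits (rad/s): [2.22, 2.22, 3.01, 3.01, 3.14, 3.14, 3.14].

## Interface

Orientations are given as [roll, pitch, yaw] about the fixed x, y, z axes, in that order (R = Rz(yaw) Ry(pitch) Rx(roll)).
In Python, from plant import * gives the robot as it stands. The module is installed in compiled form; this text tells all that it offers.
- The arm moves only by the tool drive_tool, never from a script. Its argument "series" is one flat list of numbers, 5 for each row, row after row: the gripper's target within -1 to 1 (shut at 1, half-way at 0, fully open at -1), then the shift along the tool's x, y, z in m, then the turn about the tool's y in rad. In form: [claw, tx, ty, tz, yaw, claw, tx, ty, tz, yaw, ...]. A call has 1 to 20 rows; each row is the pose to reach, as a shift and turn from the pose commanded when the call began, along the tool's axes at that moment; what a row does not reach only later rows make up. A row lasts 1/12 s, in which the tool goes at most 41.7 mm and 7.16 degrees, less where a joint would pass 70% of its speed; a pose out of reach is approached as far as the arm can. A call with a gripper value outside its range is refused whole. The fingers move at their own pace and stop on an object; the grip force is fixed at half the most. Time passes only in rows, so rows that repeat a pose let the fingers close. It gives the time, the measured TCP pose, the force and the opening at its end, in the units of the state.
- observe(): the state, without advancing time (a new reading comes with each control period).
- get_image(name): name is "scene" or "top"; returns a dict with "img" (400x640x3 uint8, red, green, blue), "K" (3x3 intrinsics, pixels), "origin" and "attitude" of the camera in the world. Camera axes: x right, y up, looking along -z (the intrinsics and any distortion apply to the point x, -y, -z); pixel columns grow to the right and rows downward; lengths in m; the calibration is good to about 2 mm. A picture is of the moment at which its call begins. There is no depth.
- job_done(): hands the job in, once; it reports no verdict.
The state is a dict: "clock": time; "q": joint angles; "joint_velocities": joint speeds; "effort": joint torques, N m; "eef_pos": TCP position; "ee_rot": TCP orientation; "contact_force": force on the tool from outside, world axes, zero at the start; "torque": the same for the moment, N m; "opening": finger opening in m.
Only numpy, scipy, OpenCV 4.12 (cv2) and the standard library are available. Lean on these libraries where they do the work, as an engineer would, in place of code of your own. Each camera call takes 0.05 s, during which the arm holds its last target.

## Working session

There is one attempt and no reset: what is moved stays moved. The work goes in short steps, Python scripts to look and compute and a tool call to move; the robot and the scene stay as the last step left them, time stands still between calls to the robot, and variables do not carry over. Pictures are saved under pics/ and viewed, and the job is handed in when it is done.

Besides the shell and the picture viewer there is one more tool, called as name(argument=value, ...), one argument or row to a line, values as JSON. drive_tool: Moves the arm, as the interface text tells. Its arguments: {"type":"object","properties":{"series":{"type":"array"}},"required":["series"]}

```bash
mkdir -p pics; python3 - <<'E'
from plant import *
import cv2,numpy as np
o=observe(); print({k:np.round(v,3).tolist() for k,v in o.items()})
for n in("scene","top"):
    d=get_image(n); cv2.imwrite(f"pics/{n}0.png",d["img"][:,:,::-1]); print(n,{k:np.round(v,4).tolist() for k,v in d.items() if k!="img"}, d.keys())
E
```

```text
{'clock': 0.0, 'q': [-1.242, 0.6, -0.003, 1.6, 0.002, 0.943, -0.08], 'joint_velocities': [-0.001, 0.001, -0.001, -0.001, 0.001, 0.001, 0.001], 'effort': [0.001, -77.648, 1.566, -25.801, 0.013, 0.009, 0.0], 'eef_pos': [0.286, 0.666, 0.23], 'ee_rot': [-1.571, 0.002, 1.165], 'contact_force': [-0.174, -0.389, 0.281], 'torque': [-0.009, 0.002, -0.013], 'opening': 0.085}
scene {'K': [[430.911, 0.0, 320.857], [0.0, 430.911, 199.8656], [0.0, 0.0, 1.0]], 'origin': [1.0426, 0.522, 0.6846], 'attitude': [0.8416, 0.0184, 2.3675]} dict_keys(['img', 'K', 'origin', 'attitude'])
top {'K': [[393.6952, 0.0, 318.6676], [0.0, 393.6952, 206.0299], [0.0, 0.0, 1.0]], 'origin': [0.2943, 0.021, 1.2216], 'attitude': [0.2191, 0.0072, -1.5372]} dict_keys(['img', 'K', 'origin', 'attitude'])
```

View pics/scene0.png

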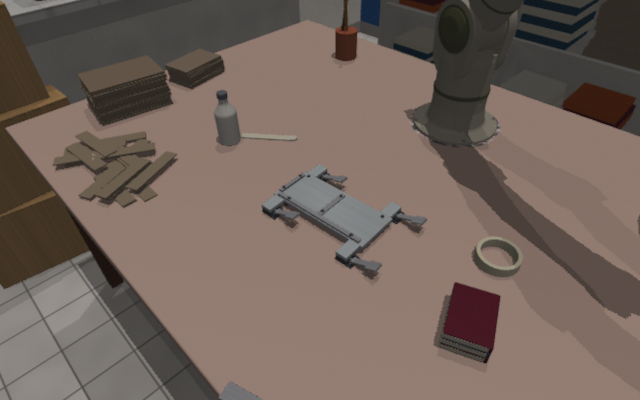

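View pics/top0.png

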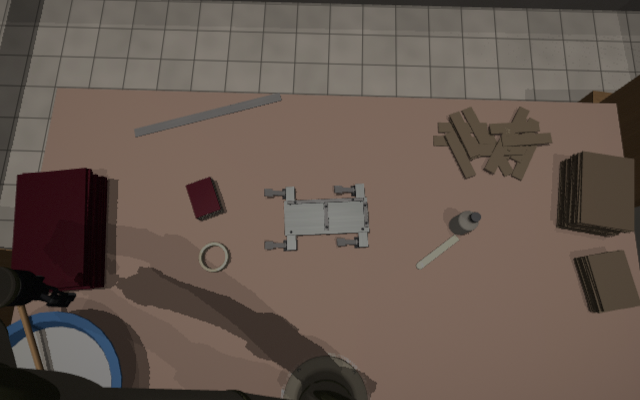

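```bash
python3 - <<'E'
import cv2
a=cv2.imread("pics/top0.png")[175:260,255:380]; cv2.imwrite("pics/topc.png",cv2.convertScaleAbs(cv2.resize(a,None,fx=6,fy=6,interpolation=cv2.INTER_CUBIC),alpha=1.4))
a=cv2.imread("pics/scene0.png")[160:280,255:435]; cv2.imwrite("pics/scenec.png",cv2.resize(a,None,fx=4.4,fy=4.4,interpolation=cv2.INTER_CUBIC))
E
```

```text
(no output)
```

View pics/topc.png

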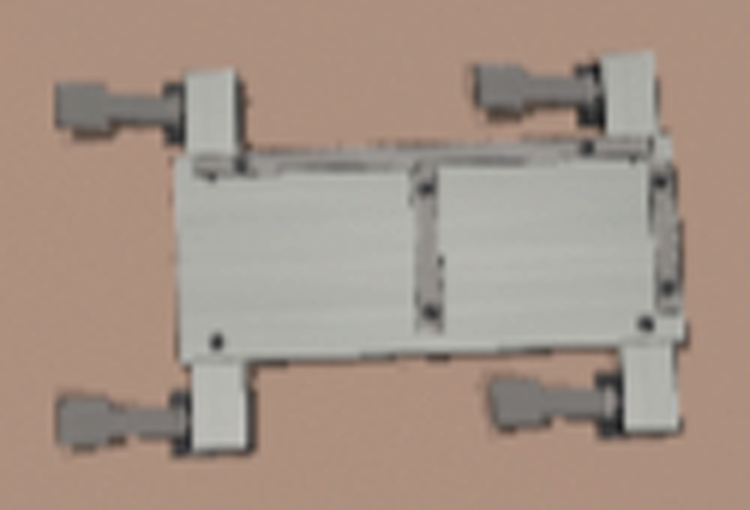

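View pics/scenec.png

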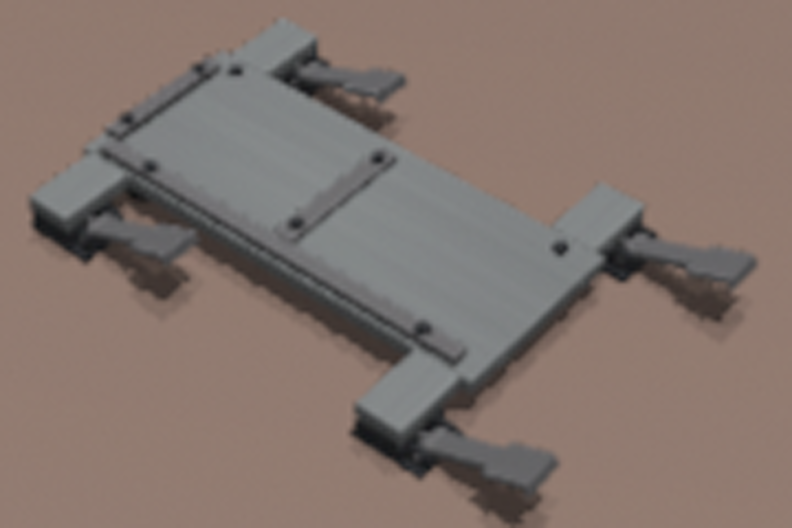

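```bash
cat >h.py <<'E'
import numpy as np
from scipy.spatial.transform import Rotation as R
from scipy.optimize import least_squares
C={'scene':([[430.911,0,320.857],[0,430.911,199.8656],[0,0,1]],[1.0426,.522,.6846],[.8416,.0184,2.3675]),
'top':([[393.6952,0,318.6676],[0,393.6952,206.0299],[0,0,1]],[.2943,.021,1.2216],[.2191,.0072,-1.5372])}
def proj(n,P):
    K,o,a=C[n];c=(np.atleast_2d(P)-o)@R.from_euler('xyz',a).as_matrix()
    c=c*[1,-1,-1]; p=c@np.array(K).T; return p[:,:2]/p[:,2:]
def back(n,uv,z):
    K,o,a=C[n];uv=np.atleast_2d(uv)
    d=np.c_[uv,np.ones(len(uv))]@np.linalg.inv(K).T*[1,-1,-1]@R.from_euler('xyz',a).as_matrix().T
    return np.array(o)+d*((z-o[2])/d[:,2])[:,None]
E
python3 - <<'E'
from h import *
top=np.array([[238,68],[187,72],[655,53],[602,57],[248,447],[192,450],[678,430],[625,432]])
sc=np.array([[358,410],[402,430],[32,200],[66,220],[602,185],[643,208],[282,20],[316,40]])
top=(top+.5)/6-.5+[255,175]; sc=(sc+.5)/4.4-.5+[255,160]
# order FL(-y),(+y),FR(-,+),NL,NR
def model(p):
    X,Y,t,yl=p;L=[]
    for sx,sy in((1,1),(1,-1),(-1,1),(-1,-1)):
        for e in(-.014,.014):L.append([sx*.101,sy*yl+e])
    L=np.array(L)@np.array([[np.cos(t),np.sin(t)],[-np.sin(t),np.cos(t)]])+[X,Y]
    return np.c_[L,np.full(8,.024)]
f={'top':top,'scene':sc}
for ns in(['top'],['scene'],['top','scene']):
    r=least_squares(lambda p:np.concatenate([(proj(n,model(p))-f[n]).ravel() for n in ns]),[.55,0,0,.11])
    print(ns,r.x.round(4),np.abs(r.fun).max().round(2)); 
    print(r.fun.reshape(-1,2).round(1).tolist() if len(ns)==2 else '')
X,Y,t,yl=r.x
A=np.array([[np.cos(t),-np.sin(t)],[np.sin(t),np.cos(t)]])
for nm,sx,sy in(('FL',1,1),('FR',1,-1),('NL',-1,1),('NR',-1,-1)):
    p=np.array([sx*.083,sy*yl]);print(nm,(A@p+[X,Y]).round(4),'pad flat',(A@(p+[0,.071])+[X,Y]).round(4),'pad up',(A@(p+[0,.067])+[X,Y]).round(4))
    q=np.r_[A@(p+[0,.067])+[X,Y],.028];print('  pad px crop top',((proj('top',q)-[255,175])*6).round(),'scene',((proj('scene',q)-[255,160])*4.4).round())
E
```

```text
['top'] [0.5301 0.0151 0.0705 0.1095] 0.78

['scene'] [0.5321 0.0149 0.0836 0.1098] 1.49

['top', 'scene'] [0.5312 0.0149 0.078  0.1098] 1.46
[[-0.1, -0.4], [-0.5, -0.7], [-0.1, -1.1], [-0.1, -1.3], [0.2, 0.4], [0.4, 0.3], [0.7, -0.1], [0.3, 0.0], [-0.9, -1.0], [-0.1, 1.3], [-0.8, -0.3], [-0.0, 0.5], [0.2, -0.9], [1.3, -0.8], [0.8, -0.5], [1.5, -0.7]]
FL [0.6054 0.1308] pad flat [0.5999 0.2016] pad up [0.6002 0.1976]
  pad px crop top [[ 80. 101.]] scene [[519. 464.]]
FR [ 0.6225 -0.0882] pad flat [ 0.617  -0.0174] pad up [ 0.6173 -0.0214]
  pad px crop top [[500.  82.]] scene [[163. 243.]]
NL [0.4399 0.1179] pad flat [0.4344 0.1887] pad up [0.4347 0.1847]
  pad px crop top [[ 86. 418.]] scene [[719. 263.]]
NR [ 0.4571 -0.1011] pad flat [ 0.4515 -0.0303] pad up [ 0.4518 -0.0343]
  pad px crop top [[518. 398.]] scene [[373.  82.]]
```

drive_tool(
  series=[1,-0.366,0.13,-0.505,1.087,1,-0.366,0.13,-0.505,1.087,1,-0.366,0.13,-0.505,1.087,1,-0.366,0.13,-0.505,1.087,1,-0.366,0.13,-0.505,1.087,1,-0.366,0.13,-0.505,1.087,1,-0.366,0.13,-0.505,1.087,1,-0.366,0.13,-0.505,1.087,1,-0.366,0.13,-0.505,1.087,1,-0.366,0.13,-0.505,1.087,1,-0.366,0.13,-0.505,1.087,1,-0.366,0.13,-0.505,1.087,1,-0.366,0.13,-0.505,1.087,1,-0.366,0.13,-0.505,1.087,1,-0.366,0.13,-0.505,1.087,1,-0.366,0.13,-0.505,1.087,1,-0.366,0.13,-0.505,1.087,1,-0.366,0.13,-0.505,1.087,1,-0.366,0.13,-0.505,1.087,1,-0.366,0.13,-0.505,1.087],
)

```text
clock: 1.77
eef_pos: [0.605, 0.1326, 0.1014]
ee_rot: [-1.57, 0.0, 0.081]
contact_force: [-0.1, 0.1, 0.6]
opening: -0.0003
```

drive_tool(
  series=[1,0,0.04,-0.002,0,1,0,0.07,-0.002,0,1,0,0.0735,-0.002,0,1,0,0.076,-0.002,0,1,0,0.077,-0.002,0,1,0,0.078,-0.002,0,1,0,0.078,-0.002,0,1,0,0.078,-0.002,0],
)

```text
clock: 2.43
eef_pos: [0.6065, 0.1288, 0.0246]
ee_rot: [-1.57, -0.002, 0.078]
contact_force: [-0.2, 0.2, 0.1]
opening: -0.0002
```

```bash
python3 -c "
from plant import *
o=observe();print(o['eef_pos'],o['contact_force'],o['torque'],o['ee_rot'])"
```

```text
[0.60654009 0.12878778 0.02462501] [-0.20887672  0.24798095  0.13110938] [-0.03696949 -0.02345374  0.08703571] [-1.57042429 -0.00193231  0.07813536]
```

drive_tool(
  series=[1,0,0.0005,0,0,1,0,0.001,0,0,1,0,0.0015,0,0,1,0,0.0015,0,0,1,0,0.0015,0,0],
)

```text
clock: 2.85
eef_pos: [0.6065, 0.1288, 0.0221]
ee_rot: [-1.57, -0.001, 0.078]
contact_force: [2.0, 1.1, 2.8]
opening: -0.0001
```

drive_tool(
  series=[1,0,0.0005,0,0,1,0,0.001,0,0,1,0,0.001,0,0,1,0,0.001,0,0,1,0,0.001,0,0],
)

```text
clock: 3.27
eef_pos: [0.6066, 0.1288, 0.0212]
ee_rot: [-1.57, -0.001, 0.078]
contact_force: [2.4, 2.1, 7.0]
opening: -0.0002
```

```bash
python3 -c "
from plant import *
import cv2
cv2.imwrite('pics/scFL.png',get_image('scene')['img'][:,:,::-1])
import numpy as np
a=cv2.imread('pics/scFL.png')[160:280,255:435]; cv2.imwrite('pics/scFLc.png',cv2.resize(a,None,fx=4.4,fy=4.4,interpolation=cv2.INTER_CUBIC))
print(observe()['contact_force'],observe()['eef_pos'])"
```

```text
[1.98570898 2.3979354  6.88190344] [0.60656089 0.12883378 0.02118421]
```

View pics/scFLc.png

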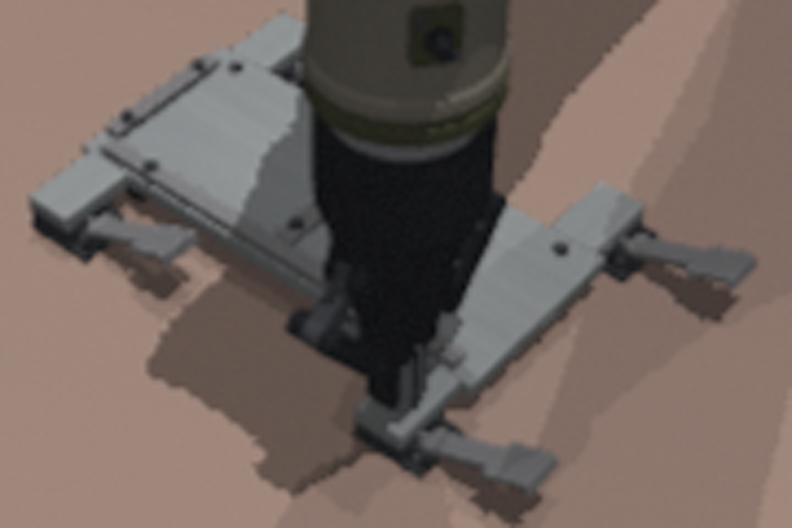

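drive_tool(
  series=[1,0,-0.02,0,0,1,0,-0.03,0,0,1,-0.08,-0.03,0.001,0,1,-0.167,-0.03,0.002,0,1,-0.167,-0.03,0.002,0,1,-0.167,-0.03,0.002,0,1,-0.167,-0.03,0.002,0,1,-0.167,-0.015,0.002,0,1,-0.167,-0.005,0.002,0,1,-0.167,-0.003,0.002,0,1,-0.167,-0.003,0.002,0,1,-0.167,-0.003,0.002,0],
)

```text
clock: 4.32
eef_pos: [0.4389, 0.1174, 0.0241]
ee_rot: [-1.571, 0.001, 0.078]
contact_force: [-1.6, 1.5, 6.4]
opening: -0.0
```

drive_tool(
  series=[1,0,0.0005,0,0,1,0,0.001,0,0,1,0,0.001,0,0,1,0,0.001,0,0,1,0,0.001,0,0],
)

```text
clock: 4.73
eef_pos: [0.4389, 0.1173, 0.024]
ee_rot: [-1.57, 0.0, 0.078]
contact_force: [-2.9, 0.6, 25.1]
opening: -0.0002
```

drive_tool(
  series=[1,0,0.0005,0,0,1,0,0.001,0,0,1,0,0.001,0,0,1,0,0.001,0,0,1,0,0.001,0,0],
)

```text
clock: 5.15
eef_pos: [0.4389, 0.1174, 0.0238]
ee_rot: [-1.57, -0.001, 0.078]
contact_force: [-5.1, -0.0, 42.8]
opening: -0.0004
```

drive_tool(
  series=[1,0,0.0005,0,0,1,0,0.001,0,0,1,0,0.001,0,0,1,0,0.001,0,0,1,0,0.001,0,0],
)

```text
clock: 5.57
eef_pos: [0.4389, 0.1174, 0.0237]
ee_rot: [-1.569, -0.002, 0.077]
contact_force: [-7.0, -1.0, 59.8]
opening: -0.0001
```

drive_tool(
  series=[1,0,-0.02,0,0,1,0,-0.04,0,0,1,0,-0.04,-0.04,0,1,0.001,-0.04,-0.08,0,1,0.001,-0.04,-0.12,0,1,0.001,-0.04,-0.16,0,1,0.001,-0.04,-0.2,0,1,0.001,-0.04,-0.219,0,1,0.001,-0.04,-0.219,0,1,0.001,-0.04,-0.219,0,1,0.001,-0.02,-0.219,0,1,0.001,-0.006,-0.219,0,1,0.001,-0.004,-0.219,0,1,0.001,-0.003,-0.219,0,1,0.001,-0.0025,-0.219,0,1,0.001,-0.0025,-0.219,0,1,0.001,-0.0025,-0.219,0],
)

```text
clock: 6.98
eef_pos: [0.4572, -0.0992, 0.024]
ee_rot: [-1.57, 0.0, 0.08]
contact_force: [-1.2, 0.7, 12.3]
opening: 0.0
```

drive_tool(
  series=[1,0,-0.02,0,0,1,0,-0.04,0,0,1,0.04,-0.04,0,0,1,0.08,-0.04,0,0,1,0.12,-0.04,0,0,1,0.166,-0.04,-0.002,0,1,0.166,-0.04,-0.002,0,1,0.166,-0.04,-0.002,0,1,0.166,-0.02,-0.002,0,1,0.166,-0.004,-0.002,0,1,0.166,-0.002,-0.002,0,1,0.166,-0.0005,-0.002,0,1,0.166,0,-0.002,0,1,0.166,0,-0.002,0,1,0.166,0,-0.002,0],
)

```text
clock: 8.23
eef_pos: [0.6208, -0.0884, 0.0241]
ee_rot: [-1.569, 0.002, 0.079]
contact_force: [-1.7, 0.9, 9.1]
opening: 0.0001
```

drive_tool(
  series=[1,0,-0.02,0,0,1,0,-0.05,0,0,1,0,-0.05,0.04,0,1,0.002,-0.05,0.08,0,1,0.002,-0.05,0.12,0,1,0.002,-0.05,0.16,0,1,0.002,-0.05,0.2,0,1,0.002,-0.05,0.24,0,1,0.002,-0.05,0.289,0,1,0.002,-0.05,0.289,0,1,0.002,-0.04,0.289,0,1,0.002,-0.02,0.289,0,1,0.002,-0.02,0.289,0,1,0.002,-0.02,0.289,0],
)

```text
clock: 9.4
eef_pos: [0.6008, 0.1967, 0.0424]
ee_rot: [-1.572, 0.003, 0.077]
contact_force: [-0.2, -0.1, 0.3]
opening: -0.0001
```

```bash
python3 -c "
from plant import *
import cv2
cv2.imwrite('pics/sc2.png',get_image('scene')['img'][:,:,::-1])
a=cv2.imread('pics/sc2.png')[160:280,255:435]; cv2.imwrite('pics/sc2c.png',cv2.resize(a,None,fx=4.4,fy=4.4,interpolation=cv2.INTER_CUBIC))"
```

```text
(no output)
```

View pics/sc2c.png

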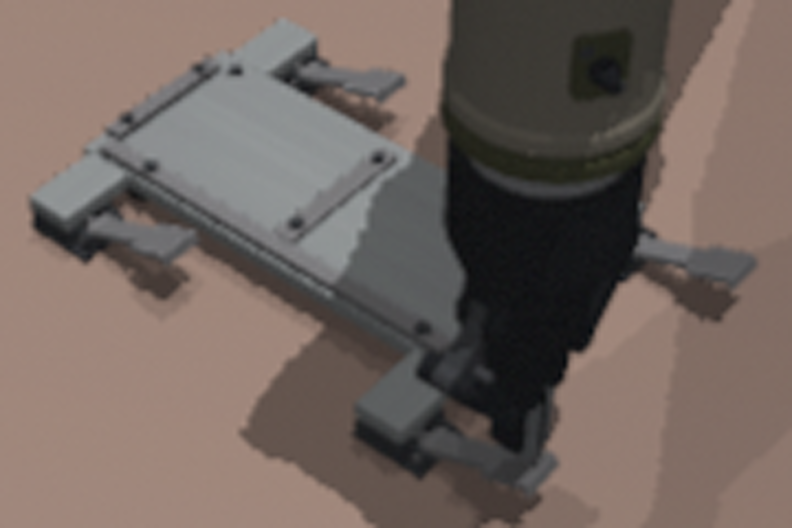

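drive_tool(
  series=[1,0,0.006,0.004,0,1,0,0.012,0.004,0,1,0,0.014,0.004,0,1,0,0.016,0.004,0,1,0,0.018,0.004,0,1,0,0.02,0.004,0,1,0,0.022,0.004,0,1,0,0.022,0.004,0],
)

```text
clock: 10.12
eef_pos: [0.6026, 0.2035, 0.0217]
ee_rot: [-1.569, -0.001, 0.079]
contact_force: [0.1, 2.3, 2.2]
opening: -0.0002
```

drive_tool(
  series=[1,0,0.002,0,0,1,0,0.004,0,0,1,0,0.006,0,0,1,0,0.008,0,0,1,0,0.008,0,0],
)

```text
clock: 10.53
eef_pos: [0.6027, 0.2035, 0.0136]
ee_rot: [-1.57, -0.001, 0.079]
contact_force: [-0.3, 2.4, 3.5]
opening: -0.0002
```

drive_tool(
  series=[1,0,0.001,0,0,1,0,0.002,0,0,1,0,0.003,0,0,1,0,0.003,0,0,1,0,0.003,0,0],
)

```text
clock: 10.95
eef_pos: [0.6026, 0.2033, 0.0107]
ee_rot: [-1.57, -0.001, 0.078]
contact_force: [0.3, 3.0, 4.2]
opening: 0.0002
```

drive_tool(
  series=[1,0,0.0005,0,0,1,0,0.001,0,0,1,0,0.001,0,0,1,0,0.001,0,0],
)

```text
clock: 11.28
eef_pos: [0.6026, 0.2032, 0.0097]
ee_rot: [-1.57, -0.001, 0.078]
contact_force: [0.6, 3.2, 5.0]
opening: -0.0001
```

drive_tool(
  series=[1,0,0.0005,0,0,1,0,0.001,0,0,1,0,0.001,0,0,1,0,0.001,0,0],
)

```text
clock: 11.62
eef_pos: [0.6026, 0.2032, 0.0087]
ee_rot: [-1.57, -0.001, 0.078]
contact_force: [-0.4, 4.6, 4.9]
opening: 0.0003
```

drive_tool(
  series=[1,0,0.0005,0,0,1,0,0.001,0,0,1,0,0.001,0,0,1,0,0.001,0,0],
)

```text
clock: 11.95
eef_pos: [0.6027, 0.2032, 0.0083]
ee_rot: [-1.57, -0.001, 0.078]
contact_force: [-1.1, 3.9, 11.6]
opening: -0.0003
```

Force is rising: the stop. One more millimetre, then lift away.

drive_tool(
  series=[1,0,0.0005,0,0,1,0,0.001,0,0,1,0,0.001,0,0,1,0,0.001,0,0],
)

```text
clock: 12.28
eef_pos: [0.6027, 0.2033, 0.0079]
ee_rot: [-1.569, -0.002, 0.078]
contact_force: [-2.9, 3.4, 18.6]
opening: -0.0002
```

drive_tool(
  series=[1,0,-0.01,0,0,1,0,-0.04,0,0,1,0,-0.08,0,0,1,0,-0.12,0,0,1,0,-0.16,0,0,1,0,-0.2,0,0,1,0,-0.2,0.04,0,1,0,-0.2,0.08,0,1,0,-0.2,0.12,0,1,0,-0.2,0.16,0,1,0,-0.2,0.2,0,1,0,-0.2,0.2,0,1,0,-0.2,0.2,0,1,0,-0.2,0.2,0],
)

```text
clock: 13.45
eef_pos: [0.5864, 0.4006, 0.2057]
ee_rot: [-1.573, 0.001, 0.078]
contact_force: [-0.6, -0.6, -0.1]
opening: 0.0003
```

```bash
python3 -c "
from plant import *
import cv2
cv2.imwrite('pics/sc3.png',get_image('scene')['img'][:,:,::-1])
cv2.imwrite('pics/top3.png',get_image('top')['img'][:,:,::-1])
a=cv2.imread('pics/sc3.png')[160:280,255:435]; cv2.imwrite('pics/sc3c.png',cv2.resize(a,None,fx=4.4,fy=4.4,interpolation=cv2.INTER_CUBIC))"
```

```text
(no output)
```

View pics/sc3c.png

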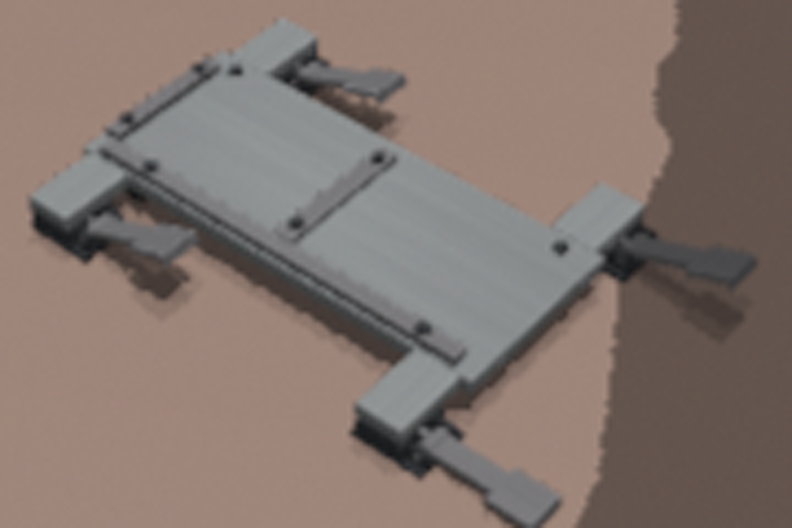

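View pics/top3.png

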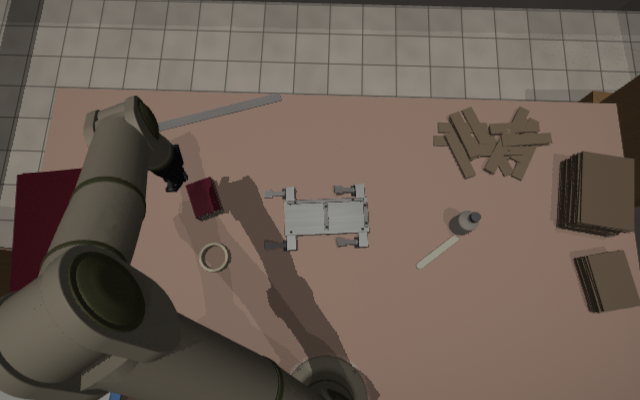

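```bash
python3 - <<'E'
from h import *
import cv2
t=.078;A=np.array([[np.cos(t),-np.sin(t)],[np.sin(t),np.cos(t)]])
im=cv2.resize(cv2.imread('pics/sc3.png')[240:300,330:400],None,fx=8,fy=8,interpolation=cv2.INTER_CUBIC)
for ang,col in((0,(0,255,0)),(.1,(0,255,255)),(.4,(0,0,255))):
  for s in(-.012,.012):
    r=.064  # outer pad end beyond hinge
    c=np.r_[A@(np.array([.083+s,.1098+.020+r*np.cos(ang)]))+[.5312,.0149],.010+r*np.sin(ang)]
    p=((proj('scene',c)[0]-[330,240])+.5)*8-.5;print(ang,p.round());cv2.circle(im,tuple(int(v) for v in p),4,col,-1)
cv2.imwrite('pics/lev.png',im)
E
```

```text
0 [428. 259.]
0 [371. 319.]
0.1 [429. 242.]
0.1 [371. 302.]
0.4 [419. 184.]
0.4 [360. 243.]
```

View pics/lev.png

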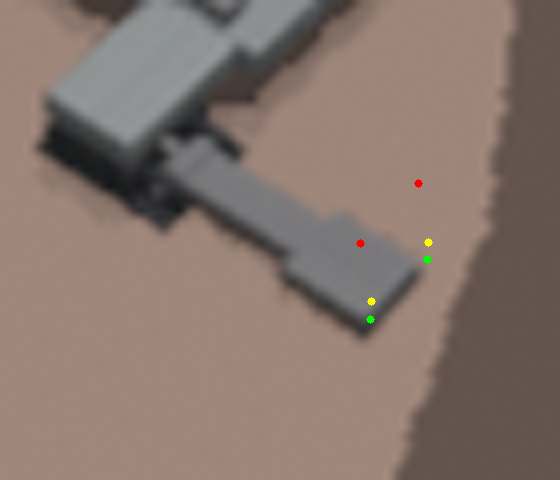

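The pad's end corners, at about (418,265) and (365,325) in the crop, match the flat prediction (green dots). The other three levers are up and the jig hasn't moved.

```bash
python3 -c "
from plant import *
print(observe()['clock'],observe()['contact_force'],job_done())"
```

```text
the job is handed in; nothing more can be done
13.55 [ 0.19000844 -0.05611408 -0.14125687] None
```

I found the loose corner at the far-left foot, pressed its shim lever flat, and handed the job in at 13.55 s with the arm clear and no contact force.

- **Finding the corner:** With the gripper shut I pressed all four feet. The far-left foot gave about 3 mm, down to z = 21.2 mm at 7 N. The other three stayed within about 0.3 mm of 24 mm under 9 to 60 N.
- **Pressing the lever:** I pushed the far-left lever down until the force climbed to 18.6 N with the fingertips at about z = 8 mm, which I took as its stop.
- **Final pictures:** The far-left lever matches the projected flat position. The other three levers are up, and the jig and the things around it look unmoved.

**Not clean or not checked:**
- The near-left press reached 60 N, far more than needed, though the foot held.
- The far-left dip did not show clearly in the picture taken while pressing, so that finding rests on force and height.
- I judged level from the picture only, and did not press the far-left foot again to confirm the jig is firm.

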